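# Slide the painted bottle into the curing dock

### The job

The tall slim perfume bottle has just been painted: without gripping or lifting it, gently push it low on its body so that it slides standing across the desk into the open side of the low U-shaped curing dock, until it stands against the dock's back wall. Then press the round button on the dock's control box fully down with a fingertip and let go. Do not let the bottle topple, do not press the button before the bottle is in, and leave everything else on the desk where it is.

Things in the scene. Friction and masses are not known exactly. Their poses are not given: they have to be found in the camera images.
- tall_bottle: Tall slim round amber glass bottle with clear stopper: straight body 44 mm in diameter up to 128 mm, stopper 32 mm wide from 150 to 190 mm height. About 0.3 kg, loose, centre of mass about 83 mm up; pushed higher than about 30 mm above the desk it may tip. Origin at the centre of its underside, z up its axis.
- dock: Curing dock, fixed: walls 12 mm thick, 30 mm high form a U on the bare desk (no floor or step), nothing overhead. Bay 110 mm wide (y -55 to 55), 90 mm deep (x -90 to 0), open at its -x end, to the robot's right. White housing behind the back wall: 45 mm high, to x = 62 mm. Origin on the desk, middle of the back wall's inner face; +x leads into the bay (to the robot's left), +y towards the robot.
- dock_home (a point): Point on the desk inside the dock, 22 mm in front of the back wall on the bay's middle line: where the tall bottle's origin is when it touches the back wall on the middle line. Axes as the dock's. The bottle may stand anywhere along the back wall.
- cure_button (a joint): The dock's round push button, 32 mm in diameter, pressed straight down: 0 = up, 0.006 m = fully down; a spring needs 5 N at the bottom and lifts it again.
- cure_button_top (a point): Centre of the button's top face at rest. The button is on a white control box (30 mm high, dock x -70 to 10, y 68 to 173 mm) along the outside of the dock's near (+y) wall; button axis at dock x = -30, y = 130 mm.
- squat_bottle: Bystander: short wide amber perfume bottle, 56 mm in diameter, 75 mm tall, beside the way to the dock. Origin under its centre.
- paint_pot: Bystander: closed paint jar, 48 mm in diameter, 50 mm tall, beside the way to the dock (the squat bottle and the paint jar may stand on either side). Origin under its centre.
- palette: Bystander: white flower-shaped palette of six small cups, about 108 mm across, 12 mm tall, on the far side of the dock. Origin under its centre.
- brush_jar: Bystander: white jar 68 mm in diameter, 90 mm tall, with brushes sticking up to about 195 mm, at the far right. Origin under its centre.
- carton: Bystander: upright cardboard carton 45 x 70 x 130 mm, at the left. Origin under its centre.
- brush: Bystander: flat brush about 160 mm long lying on the desk at the robot's right. Origin under its middle.
There are look-alikes about, which are no part of the job. What is shaped like the tall_bottle but blue or purple is not meant.

How it is judged:
On the way, in this order (a step that is already met when the one before it is completed fails the run):
1. the tall bottle stands in the dock against the back wall (x of tall_bottle in the frame of dock_home between -0.008 and 0.006 m and y of tall_bottle in the frame of dock_home between -0.037 and 0.037 m and angle between tall_bottle's own z axis and vertical below 0.05 rad and height (world z) of tall_bottle below 0.004 m and linear speed of tall_bottle below 0.02 m/s), for 0.2 s.
2. the button is pressed fully down with a finger, the bottle still in place (all of step 1 and value of joint cure_button above 0.0048 m and contact force between the fingers and cure_button above 0.5 N), for 0.05 s.
At the end, for the whole second after the job is handed in: The tall bottle stands upright on the desk (tilt under 0.05 rad) and at rest inside the dock, within 8 mm of touching the back wall, between the side walls; the button has been pressed (at least 4.8 of its 6 mm) after that and is up again (all of step 1 and angular speed of tall_bottle below 0.2 rad/s and value of joint cure_button below 0.002 m).
It fails at once if the tall bottle is gripped or pressed hard (fingers on it with over 30 N) (contact force between the fingers and tall_bottle above 30 N).
It fails at once if the tall bottle is lifted off the desk (height (world z) of tall_bottle above 0.012 m).
It fails at once if the tall bottle topples (tilts more than 0.26 rad) (angle between tall_bottle's own z axis and vertical above 0.26 rad).
It fails at once if the button is pressed before the bottle is in the dock (value of joint cure_button above 0.003 m and x of tall_bottle in the frame of dock_home below -0.02 m).
It fails at once if another thing on the desk is moved more than 20 mm or knocked over (distance of any of squat_bottle, paint_pot, palette, brush_jar, carton, brush from where it was at the start of the episode above 0.02 m or angle between any of squat_bottle, paint_pot, palette, brush_jar, carton, brush's own z axis and vertical above 0.3 rad).
It also fails if it takes over 54 s, if anything falls off the work surface, if the arm or the gripper's body presses on something with over 40 N, if the wrist force passes 120 N, or if a joint passes its speed limit or range.

### The arm

A 7-joint arm with a two-finger parallel gripper is mounted at the origin on the work surface. World frame = base frame: x ahead of the robot, y to its left, z up, the work surface at z = 0. Lengths are in m, angles in rad, forces in N, time in s.
With the tool pointing down it reaches from about 0.4 to 0.925 m from the base axis. Payload 5.6 kg.
Tool frame: the origin (TCP) lies at the very end of the fingers, on their centre line; the grasp point (between the pads) lies 19 mm behind it (grasp_offset is the distance from the TCP to the grasp point, in m); z points along the fingers, y is the direction in which the jaws open and shut (so a half turn about z gives the same grasp; the last joint's range is limited). The gripper opens to 85 mm and grips with 20 to 120 N. Pads are 22 mm wide; open, the fingers measure 114 mm over their backs; the gripper's body (76 mm by 85 mm) begins 54 mm behind the grasp point. The pads swing forward as they close: fully open they stand 13 mm farther back than shut.
Start: joints at [1.132, 0.468, -0.012, 1.603, 0.006, 1.071, -0.056], TCP at [0.251, -0.6, 0.231] pointing down, gripper open.
Joint ranges: [-2.53, 2.53], [-0.31, 2.02], [-1.57, 1.55], [0.28, 2.44], [-1.29, 4.43], [0.15, 1.84], [-2.92, 2.92]. Speed limits (rad/s): [2.57, 2.57, 3.14, 3.14, 3.14, 3.14, 3.14].

### API

Orientations are given as [roll, pitch, yaw] about the fixed x, y, z axes, in that order (R = Rz(yaw) Ry(pitch) Rx(roll)).
In Python, from rig import read_state, grab_frame, finish_job, grasp_offset gives the robot as it stands. The module is installed in compiled form; this text tells all that it offers.
- The arm moves only by the tool carry_out, never from a script. Its argument "moves" is a list of rows, each an object of numbers: "x", "y", "z": the shift along the tool's x, y, z in m; "wx", "wy", "wz": the turn, a rotation vector about the tool's x, y, z in degrees; "claw": the opening, from 0 (shut) to 1 (fully open). A call has 1 to 10 rows; each row is the pose to reach, as a shift and turn from the pose commanded when the call began, along the tool's axes at that moment; what a row does not reach only later rows make up. A row lasts 1/10 s, in which the tool goes at most 50 mm and 8.59 degrees, less where a joint would pass 70% of its speed; a pose out of reach is approached as far as the arm can. A call with a gripper value outside its range is refused whole. The fingers move at their own pace and stop on an object; the grip force is fixed at half the most. Time passes only in rows, so rows that repeat a pose let the fingers close. It gives the time, the measured TCP pose, the force and the opening at its end, in the units of the state.
- read_state(): the state, without advancing time (a new reading comes with each control period).
- grab_frame(name): name is "side" or "top" or "wrist"; returns a dict with "image" (420x560x3 uint8, red, green, blue), "fx", "fy", "cx", "cy" (pixels), "extrinsics" (4x4, takes a point from world to camera coordinates); the wrist camera has in their place "hand_eye" (4x4, takes a point from camera to tool coordinates, whose origin is the TCP and whose axes are the flange's). Camera axes: x right, y down, z forward; pixel columns grow to the right and rows downward; lengths in m; the calibration is good to about 2 mm. A picture is of the moment at which its call begins: read the wrist's pose just before it. There is no depth.
- finish_job(): hands the job in, once; it reports no verdict.
The state is a dict: "t": time; "joint_positions": joint angles; "joint_vel": joint speeds; "effort": joint torques, N m; "tool_pos": TCP position; "eef_rot": TCP orientation; "force": force on the tool from outside, world axes, zero at the start; "ft_torque": the same for the moment, N m; "grip_width": finger opening in m.
Only numpy, scipy, OpenCV 4.12 (cv2) and the standard library are available. Lean on these libraries where they do the work, as an engineer would, in place of code of your own. Each camera call takes 0.05 s, during which the arm holds its last target. There are 200 camera calls.

## Working session

There is one attempt and no reset: what is moved stays moved. The work goes in short steps, Python scripts to look and compute and a tool call to move; the robot and the scene stay as the last step left them, time stands still between calls to the robot, and variables do not carry over. Pictures are saved under pics/ and viewed, about 8 in all and at most 12, crops included, and the job is handed in when it is done.

Besides the shell and the picture viewer there is one more tool, called after ">>>" as name(argument=value, ...), one argument or row to a line, values as JSON. carry_out: Moves the arm, as the interface text tells. Its arguments: {"type":"object","properties":{"moves":{"type":"array"}},"required":["moves"]}

```bash
mkdir -p pics; cat > h.py <<'E'
import numpy as np, cv2
from rig import read_state, grab_frame, finish_job, grasp_offset
def save(n,f): cv2.imwrite(f'pics/{f}.png', n['image'][...,::-1])
def ray(f,u,v,z):
    E=np.array(f['extrinsics']);R=E[:3,:3];c=-R.T@E[:3,3]
    d=R.T@np.array([(u-f['cx'])/f['fx'],(v-f['cy'])/f['fy'],1.])
    return c+d*(z-c[2])/d[2]
def proj(f,p):
    E=np.array(f['extrinsics']);q=E[:3,:3]@np.array(p)+E[:3,3]
    return np.array([f['fx']*q[0]/q[2]+f['cx'],f['fy']*q[1]/q[2]+f['cy']])
E
python3 - <<'E'
from h import *
import pickle
fs={}
for n in('top','side'):
    f=grab_frame(n);save(f,n+'0');fs[n]=f
    E=np.array(f['extrinsics']);print(n,f['fx'],f['cx'],f['cy'],-E[:3,:3].T@E[:3,3],E[:3,:3].round(2).tolist())
pickle.dump(fs,open('fs.pkl','wb'))
s=read_state();print(s)
E
```

```text
top 413.3510365133491 274.63782839242805 215.61046058146798 [ 0.48928903 -0.01902516  1.14332446] [[-0.03, -1.0, 0.01], [-0.99, 0.03, -0.1], [0.1, -0.01, -0.99]]
side 460.3436537316575 278.12312945328864 208.29052494720756 [0.53992847 0.90178075 0.91100619] [[-1.0, -0.05, 0.01], [-0.04, 0.69, -0.73], [0.03, -0.72, -0.69]]
{'t': 0.1, 'joint_positions': array([ 1.13200373,  0.46832906, -0.01160206,  1.60353266,  0.00600212,
        1.07136948, -0.05626735]), 'joint_vel': array([ 0.00061212, -0.00366454, -0.00127517, -0.00076511,  0.00076694,
        0.00042265, -0.00141663]), 'effort': array([ 1.10468158e-03, -5.33512795e+01,  2.14363943e-02, -2.51964355e+01,
        1.13854429e-02,  4.31852284e-03,  1.80551723e-05]), 'tool_pos': array([ 0.25034847, -0.59931805,  0.23040717]), 'eef_rot': array([-3.13999280e+00,  1.17510180e-04,  3.95761227e-01]), 'force': array([ 0.00098337,  0.3029574 , -0.74657612]), 'ft_torque': array([-0.03028453, -0.02714958, -0.01956606]), 'grip_width': 0.08490355297605445}
```

View pics/top0.png

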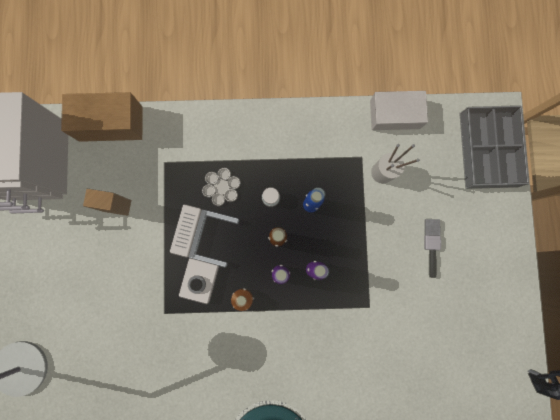

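View pics/side0.png

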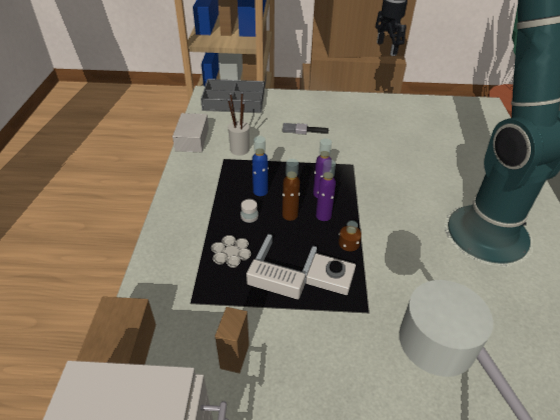

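Top view candidates for the tall bottle are amber at (278,237), blue at (316,197), and purple at (281,275) and (318,270). The squat amber bottle is at (242,300). I choose the tall amber one at top (278,237), side (291,195), and check it in a close crop.

```bash
python3 - <<'E'
from h import *
import pickle
fs=pickle.load(open('fs.pkl','rb'))
a=fs['top']['image'][150:320,160:340,::-1]; a=cv2.resize(a,None,fx=4,fy=4,interpolation=cv2.INTER_CUBIC)[:600]
cv2.imwrite('pics/tc.png',cv2.resize(fs['top']['image'][165:315,160:340,::-1],None,fx=4,fy=4,interpolation=cv2.INTER_CUBIC))
for n in fs:
    f=fs[n]; h=cv2.cvtColor(f['image'],cv2.COLOR_RGB2HSV)
    m=((h[...,0]>4)&(h[...,0]<14)&(h[...,1]>150)&(h[...,2]>50)).astype(np.uint8)
    k,l,st,c=cv2.connectedComponentsWithStats(m)
    for i in range(1,k):
        if st[i,4]>40 and 150<c[i,0]<380 and 140<c[i,1]<320: print(n,st[i],c[i].round(1))
E
```

```text
top [235 290  16   8  60] [242.1 293.2]
side [283 178  16  43 551] [290.1 198.8]
side [340 227  21  24 336] [349.3 239.5]
```

View pics/tc.png

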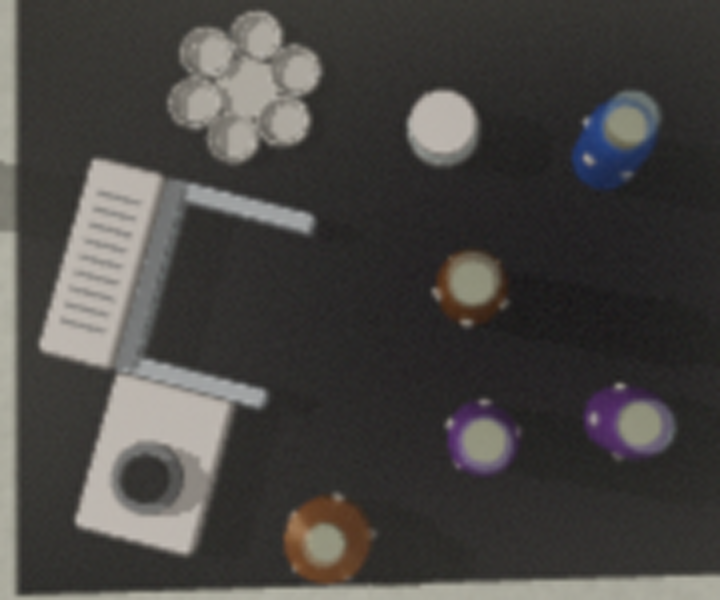

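```bash
python3 - <<'E'
from h import *
import pickle
fs=pickle.load(open('fs.pkl','rb'));t=fs['top'];s=fs['side']
P=lambda x,y,z: ray(t,160+(x+.5)/4-.5,165+(y+.5)/4-.5,z)
pts=dict(stop=(473,282,.19),shoulder=(472,287,.128),cf=(184,199,.03),cn=(137,358,.03),ef=(310,232,.03),en=(267,389,.03),
 efo=(314,215,.03),eno=(264,408,.03),button=(146,479,.036),boxNR=(188,553,.03),boxNL=(78,524,.03),boxFR=(233,404,.03),
 squat=(324,544,.075),pot=(442,122,.05),purp1=(485,443,.19),purp2=(641,425,.19),blue=(628,126,.19),palette=(244,88,.012))
W={k:P(*v) for k,v in pts.items()}
for k in W:print(k,W[k].round(3), proj(s,W[k]).round(0))
b=ray(s,290.5,221,0);print('side front base',b.round(3))
far=W['ef']-W['cf'];near=W['en']-W['cn'];bk=W['cf']-W['cn']
for d in(far,near,bk):print(np.linalg.norm(d).round(3),np.degrees(np.arctan2(d[1],d[0])).round(1))
E
```

```text
stop [ 0.543 -0.034  0.19 ] [294. 161.]
shoulder [ 0.544 -0.034  0.128] [293. 180.]
cf [0.614 0.157 0.03 ] [261. 258.]
cn [0.508 0.19  0.03 ] [303. 271.]
ef [0.589 0.072 0.03 ] [273. 234.]
en [0.484 0.103 0.03 ] [313. 245.]
efo [0.6   0.069 0.03 ] [269. 233.]
eno [0.472 0.105 0.03 ] [318. 245.]
button [0.428 0.183 0.036] [336. 269.]
boxNR [0.378 0.157 0.03 ] [356. 263.]
boxNL [0.399 0.23  0.03 ] [349. 286.]
boxFR [0.475 0.126 0.03 ] [316. 251.]
squat [0.386 0.064 0.075] [352. 223.]
pot [ 0.658 -0.019  0.05 ] [250. 204.]
purp1 [ 0.451 -0.038  0.19 ] [330. 162.]
purp2 [ 0.459 -0.128  0.19 ] [326. 141.]
blue [ 0.631 -0.127  0.19 ] [262. 139.]
palette [0.692 0.118 0.012] [232. 250.]
side front base [ 0.544 -0.009  0.   ]
0.088 -106.3
0.09 -105.0
0.111 -17.1
```

```bash
cat >> h.py <<'E'
from scipy.spatial.transform import Rotation as Ro
def Rt(head,tilt):
    a,t=np.radians([head,tilt]);f=np.array([np.cos(a),np.sin(a),0]);k=np.array([0,0,1.])
    x=f*np.cos(t)+k*np.sin(t);z=f*np.sin(t)-k*np.cos(t)
    return np.c_[x,np.cross(z,x),z]
def delta(p,R,cur=None):
    s=read_state();R0=Ro.from_euler('xyz',s['eef_rot']).as_matrix() if cur is None else cur[1]
    p0=s['tool_pos'] if cur is None else cur[0]
    print('shift mm',(1000*R0.T@(np.array(p)-p0)).round(1),'rot deg',np.degrees(Ro.from_matrix(R0.T@R).as_rotvec()).round(2))
def st():
    s=read_state();print('t',s['t'],s['tool_pos'].round(4),s['eef_rot'].round(4),'F',s['force'].round(1),'j',s['joint_positions'].round(2),s['grip_width'])
E
python3 - <<'E'
from h import *
delta([.545,-.16,.40],Rt(86.6,0)); delta([.545,-.16,.40],Rt(86.6,45))
E
```

```text
shift mm [ 441.2 -292.  -169.2] rot deg [-9.000e-02 -5.000e-02 -6.392e+01]
shift mm [ 441.2 -292.  -169.2] rot deg [ 24.96  40.1  -60.5 ]
```

>>> carry_out(
  moves=[
    {"z": -0.05},
    {"z": -0.1, "claw": 0.35},
    {"z": -0.17},
    {"x": 0.441, "y": -0.292, "z": -0.169, "wx": 25, "wy": 40.1, "wz": -60.5},
    {"x": 0.441, "y": -0.292, "z": -0.169, "wx": 25, "wy": 40.1, "wz": -60.5},
    {"x": 0.441, "y": -0.292, "z": -0.169, "wx": 25, "wy": 40.1, "wz": -60.5},
    {"x": 0.441, "y": -0.292, "z": -0.169, "wx": 25, "wy": 40.1, "wz": -60.5},
    {"x": 0.441, "y": -0.292, "z": -0.169, "wx": 25, "wy": 40.1, "wz": -60.5},
    {"x": 0.441, "y": -0.292, "z": -0.169, "wx": 25, "wy": 40.1, "wz": -60.5},
    {"x": 0.441, "y": -0.292, "z": -0.169, "wx": 25, "wy": 40.1, "wz": -60.5},
  ],
)

```text
invalid input
```

```bash
python3 - <<'E'
from h import *
st();delta([.545,-.16,.30],Rt(86.6,45))
E
```

```text
t 0.1 [ 0.2503 -0.5993  0.2304] [-3.140e+00  1.000e-04  3.958e-01] F [ 0.   0.3 -0.7] j [ 1.13  0.47 -0.01  1.6   0.01  1.07 -0.06] 0.08490355297605445
shift mm [ 441.2 -291.9  -69.2] rot deg [ 24.96  40.1  -60.5 ]
```

>>> carry_out(
  moves=[
    {"x": 0, "y": 0, "z": -0.05, "wx": 0, "wy": 0, "wz": 0, "claw": 0.35},
    {"x": 0, "y": 0, "z": -0.1, "wx": 0, "wy": 0, "wz": 0, "claw": 0.35},
    {"x": 0, "y": 0, "z": -0.17, "wx": 0, "wy": 0, "wz": 0, "claw": 0.35},
    {"x": 0.441, "y": -0.292, "z": -0.169, "wx": 25, "wy": 40.1, "wz": -60.5, "claw": 0.35},
    {"x": 0.441, "y": -0.292, "z": -0.169, "wx": 25, "wy": 40.1, "wz": -60.5, "claw": 0.35},
    {"x": 0.441, "y": -0.292, "z": -0.169, "wx": 25, "wy": 40.1, "wz": -60.5, "claw": 0.35},
    {"x": 0.441, "y": -0.292, "z": -0.169, "wx": 25, "wy": 40.1, "wz": -60.5, "claw": 0.35},
    {"x": 0.441, "y": -0.292, "z": -0.169, "wx": 25, "wy": 40.1, "wz": -60.5, "claw": 0.35},
    {"x": 0.441, "y": -0.292, "z": -0.169, "wx": 25, "wy": 40.1, "wz": -60.5, "claw": 0.35},
    {"x": 0.441, "y": -0.292, "z": -0.169, "wx": 25, "wy": 40.1, "wz": -60.5, "claw": 0.35},
  ],
)

```text
t: 1.1
tool_pos: [0.4456, -0.3079, 0.3939]
eef_rot: [-3.05, -0.624, 1.226]
force: [-0.1, -0.9, -0.0]
grip_width: 0.03
```

```bash
python3 - <<'E'
from h import *
st();delta([.544,-.12,.28],Rt(86.6,45))
E
```

```text
t 1.1 [ 0.4456 -0.3079  0.3939] [-3.0495 -0.6243  1.2262] F [-0.1 -0.9 -0. ] j [ 1.06  0.4  -0.33  1.49 -0.4   1.62  0.47] 0.030047745993941874
shift mm [103.9  48.8 211.7] rot deg [  5.36   8.57 -12.86]
```

>>> carry_out(
  moves=[
    {"x": 0.104, "y": 0.049, "z": 0.212, "wx": 5.4, "wy": 8.6, "wz": -12.9, "claw": 0.35},
    {"x": 0.104, "y": 0.049, "z": 0.212, "wx": 5.4, "wy": 8.6, "wz": -12.9, "claw": 0.35},
    {"x": 0.104, "y": 0.049, "z": 0.212, "wx": 5.4, "wy": 8.6, "wz": -12.9, "claw": 0.35},
    {"x": 0.104, "y": 0.049, "z": 0.212, "wx": 5.4, "wy": 8.6, "wz": -12.9, "claw": 0.35},
    {"x": 0.104, "y": 0.049, "z": 0.212, "wx": 5.4, "wy": 8.6, "wz": -12.9, "claw": 0.35},
    {"x": 0.104, "y": 0.049, "z": 0.212, "wx": 5.4, "wy": 8.6, "wz": -12.9, "claw": 0.35},
    {"x": 0.104, "y": 0.049, "z": 0.212, "wx": 5.4, "wy": 8.6, "wz": -12.9, "claw": 0.35},
  ],
)

```text
t: 1.8
tool_pos: [0.544, -0.1208, 0.2784]
eef_rot: [-3.137, -0.784, 1.508]
force: [-0.1, -0.8, -0.6]
grip_width: 0.0298
```

```bash
python3 - <<'E'
from h import *
st();delta([.544,-.09,.016],Rt(86.6,45))
a=grab_frame('side')['image'];b=grab_frame('wrist')['image']
cv2.imwrite('pics/c1.png',cv2.resize(np.hstack([a[:,:400],b]),None,fx=.8,fy=.8)[...,::-1])
E
```

```text
t 1.8 [ 0.544  -0.1208  0.2784] [-3.1371 -0.7839  1.508 ] F [-0.1 -0.8 -0.6] j [ 0.86  0.54 -0.47  1.66 -0.5   1.33  0.56] 0.02982301461505665
shift mm [-163.5   -1.   207.5] rot deg [-0.12  0.08 -0.14]
```

View pics/c1.png

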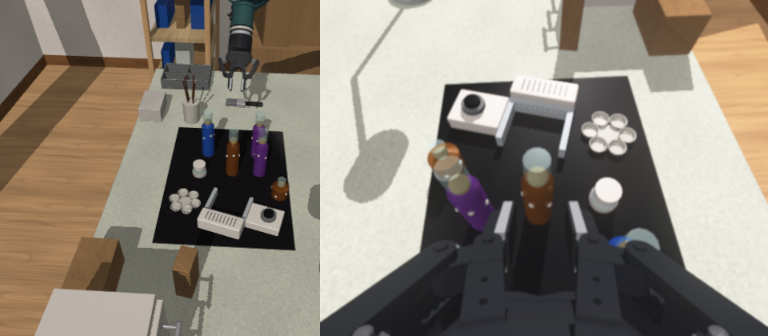

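```bash
python3 - <<'E'
from h import *
s=read_state();f=grab_frame('wrist');save(f,'w1');H=np.array(f['hand_eye']);print(H.round(3))
R=Ro.from_euler('xyz',s['eef_rot']).as_matrix();T=np.eye(4);T[:3,:3]=R;T[:3,3]=s['tool_pos'];f['extrinsics']=np.linalg.inv(T@H)
for n,p in dict(amber=(.544,-.033,.19),amberb=(.544,-.033,0),blue=(.631,-.127,.19),purp1=(.451,-.038,.19),purp2=(.459,-.128,.19)).items(): print(n,proj(f,p).round(0))
t=grab_frame('top')
save(t,'t1')
E
```

```text
[[ 0.    -0.955 -0.296  0.075]
 [ 1.     0.     0.001  0.001]
 [-0.    -0.296  0.955 -0.142]
 [ 0.     0.     0.     1.   ]]
amber [268. 196.]
amberb [271. 264.]
blue [392. 301.]
purp1 [159. 208.]
purp2 [157. 318.]
```

>>> carry_out(
  moves=[
    {"x": 0.025, "y": -0.001, "z": 0.025, "wx": 0, "wy": 0, "wz": 0, "claw": 0.35},
    {"x": 0, "y": -0.001, "z": 0.05, "wx": 0, "wy": 0, "wz": 0, "claw": 0.35},
    {"x": -0.025, "y": -0.001, "z": 0.075, "wx": 0, "wy": 0, "wz": 0, "claw": 0.35},
    {"x": -0.05, "y": -0.001, "z": 0.1, "wx": 0, "wy": 0, "wz": 0, "claw": 0.35},
    {"x": -0.075, "y": -0.001, "z": 0.125, "wx": 0, "wy": 0, "wz": 0, "claw": 0.35},
    {"x": -0.1, "y": -0.001, "z": 0.15, "wx": 0, "wy": 0, "wz": 0, "claw": 0.35},
    {"x": -0.1, "y": -0.001, "z": 0.15, "wx": 0, "wy": 0, "wz": 0, "claw": 0.35},
  ],
)

```text
t: 2.7
tool_pos: [0.5426, -0.0875, 0.0984]
eef_rot: [-3.129, -0.785, 1.498]
force: [0.1, -0.3, -0.4]
grip_width: 0.0298
```

```bash
python3 - <<'E'
from h import *
st();delta([.544,-.085,.016],Rt(86.6,45))
a=grab_frame('top')['image'][150:320,160:400];b=grab_frame('wrist')['image']
cv2.imwrite('pics/c2.png',np.hstack([cv2.resize(a,(480,340)),cv2.resize(b,(453,340))])[:,:,::-1][:,:800+133])
im=cv2.imread('pics/c2.png');cv2.imwrite('pics/c2.png',cv2.resize(im,(800,int(340*800/im.shape[1]))))
E
```

```text
t 2.7 [ 0.5426 -0.0875  0.0984] [-3.1292 -0.7854  1.4983] F [ 0.1 -0.3 -0.4] j [ 0.81  0.76 -0.46  1.79 -0.49  1.01  0.69] 0.029825716000992392
shift mm [-56.5   2.   60.1] rot deg [-0.17 -0.   -0.53]
```

View pics/c2.png

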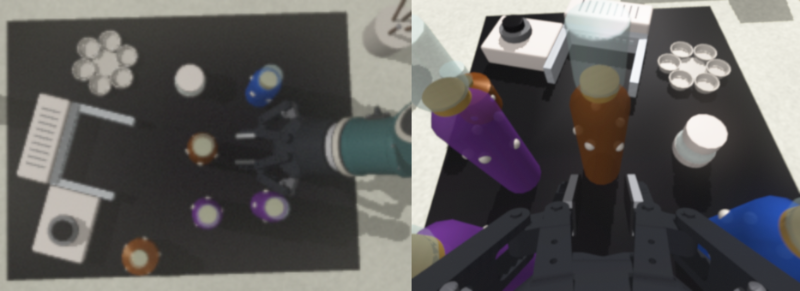

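>>> carry_out(
  moves=[
    {"x": -0.014, "y": 0.002, "z": 0.016, "wx": 0, "wy": 0, "wz": -0.5, "claw": 0.35},
    {"x": -0.028, "y": 0.002, "z": 0.031, "wx": 0, "wy": 0, "wz": -0.5, "claw": 0.35},
    {"x": -0.042, "y": 0.002, "z": 0.046, "wx": 0, "wy": 0, "wz": -0.5, "claw": 0.35},
    {"x": -0.05, "y": 0.002, "z": 0.054, "wx": 0, "wy": 0, "wz": -0.5, "claw": 0.35},
    {"x": -0.055, "y": 0.002, "z": 0.059, "wx": 0, "wy": 0, "wz": -0.5, "claw": 0.35},
    {"x": -0.055, "y": 0.002, "z": 0.059, "wx": 0, "wy": 0, "wz": -0.5, "claw": 0.35},
  ],
)

```text
t: 3.4
tool_pos: [0.5477, -0.0846, 0.0221]
eef_rot: [3.134, -0.783, 1.52]
force: [0.0, 0.0, -1.5]
grip_width: 0.03
```

```bash
python3 - <<'E'
from h import *
st();delta([.546,-.045,.014],Rt(86.6,45));delta([.555,.152-.03,.014],Rt(86.6,45))
a=grab_frame('side')['image'][110:310,180:400];b=grab_frame('wrist')['image']
cv2.imwrite('pics/c3.png',np.hstack([cv2.resize(a,(396,360)),cv2.resize(b,(400,360))])[...,::-1])
E
```

```text
t 3.4 [ 0.5477 -0.0846  0.0221] [ 3.1342 -0.7828  1.5201] F [ 0.   0.  -1.5] j [ 0.79  0.89 -0.44  1.78 -0.48  0.91  0.76] 0.030001173071849328
shift mm [22.3 -3.9 33.5] rot deg [0.08 0.15 0.35]
shift mm [140.8  -4.3 151.5] rot deg [0.08 0.15 0.35]
```

View pics/c3.png

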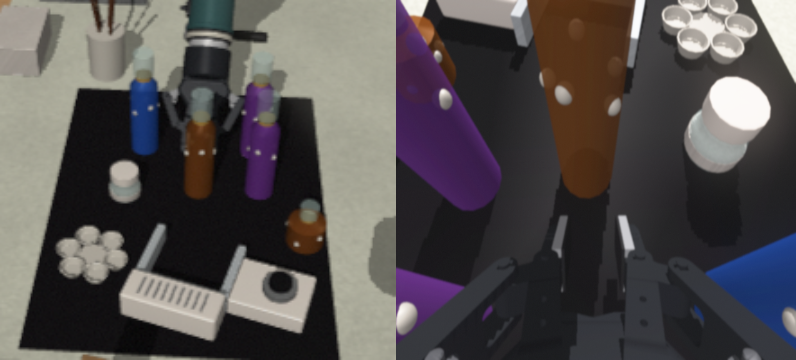

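>>> carry_out(
  moves=[
    {"x": -0.003, "y": -0.002, "z": 0.01, "wx": 0, "wy": 0, "wz": 0.4, "claw": 0.35},
    {"x": 0.001, "y": -0.003, "z": 0.014, "wx": 0, "wy": 0, "wz": 0.4, "claw": 0.35},
    {"x": 0.004, "y": -0.003, "z": 0.017, "wx": 0, "wy": 0, "wz": 0.4, "claw": 0.35},
    {"x": 0.007, "y": -0.003, "z": 0.02, "wx": 0, "wy": 0, "wz": 0.4, "claw": 0.35},
    {"x": 0.009, "y": -0.003, "z": 0.022, "wx": 0, "wy": 0, "wz": 0.4, "claw": 0.35},
    {"x": 0.011, "y": -0.003, "z": 0.024, "wx": 0, "wy": 0, "wz": 0.4, "claw": 0.35},
    {"x": 0.013, "y": -0.003, "z": 0.026, "wx": 0, "wy": 0, "wz": 0.4, "claw": 0.35},
  ],
)

```text
t: 4.2
tool_pos: [0.5458, -0.0564, 0.0123]
eef_rot: [-3.141, -0.783, 1.51]
force: [0.4, -2.6, 0.5]
grip_width: 0.0299
```

```bash
python3 - <<'E'
from h import *
st();delta([.548,-.02,.013],Rt(86.6,45));delta([.555,.152-.03,.013],Rt(86.6,45))
E
```

```text
t 4.2 [ 0.5458 -0.0564  0.0123] [-3.1411 -0.7829  1.5101] F [ 0.4 -2.6  0.5] j [ 0.77  0.9  -0.46  1.81 -0.5   0.85  0.76] 0.029920906566440777
shift mm [26.3 -0.  25.2] rot deg [ 0.03  0.14 -0.06]
shift mm [127.1  -1.6 125.5] rot deg [ 0.03  0.14 -0.06]
```

>>> carry_out(
  moves=[
    {"x": 0.0015, "y": 0, "z": 0.0015, "wx": 0, "wy": 0, "wz": 0, "claw": 0.35},
    {"x": 0.0035, "y": 0, "z": 0.0035, "wx": 0, "wy": 0, "wz": 0, "claw": 0.35},
    {"x": 0.006, "y": 0, "z": 0.006, "wx": 0, "wy": 0, "wz": 0, "claw": 0.35},
    {"x": 0.0085, "y": 0, "z": 0.0085, "wx": 0, "wy": 0, "wz": 0, "claw": 0.35},
    {"x": 0.011, "y": 0, "z": 0.011, "wx": 0, "wy": 0, "wz": 0, "claw": 0.35},
    {"x": 0.0135, "y": 0, "z": 0.0135, "wx": 0, "wy": 0, "wz": 0, "claw": 0.35},
    {"x": 0.016, "y": 0, "z": 0.016, "wx": 0, "wy": 0, "wz": 0, "claw": 0.35},
    {"x": 0.0185, "y": 0, "z": 0.0185, "wx": 0, "wy": 0, "wz": 0, "claw": 0.35},
    {"x": 0.021, "y": 0, "z": 0.021, "wx": 0, "wy": 0, "wz": 0, "claw": 0.35},
    {"x": 0.0225, "y": 0, "z": 0.0225, "wx": 0, "wy": 0, "wz": 0, "claw": 0.35},
  ],
)

```text
t: 5.2
tool_pos: [0.5476, -0.0242, 0.0122]
eef_rot: [-3.141, -0.783, 1.51]
force: [-0.4, -2.3, -0.1]
grip_width: 0.0299
```

```bash
python3 - <<'E'
from h import *
st();delta([.555,.152-.024,.013],Rt(86.6,45))
a=grab_frame('side')['image'][110:310,180:400];b=grab_frame('wrist')['image']
cv2.imwrite('pics/c4.png',np.hstack([cv2.resize(a,(396,360)),cv2.resize(b,(400,360))])[...,::-1])
E
```

```text
t 5.2 [ 0.5476 -0.0242  0.0122] [-3.1407 -0.7834  1.5103] F [-0.4 -2.3 -0.1] j [ 0.74  0.9  -0.48  1.84 -0.52  0.8   0.74] 0.029946491731588455
shift mm [108.5  -1.7 107. ] rot deg [-0.    0.11 -0.05]
```

View pics/c4.png

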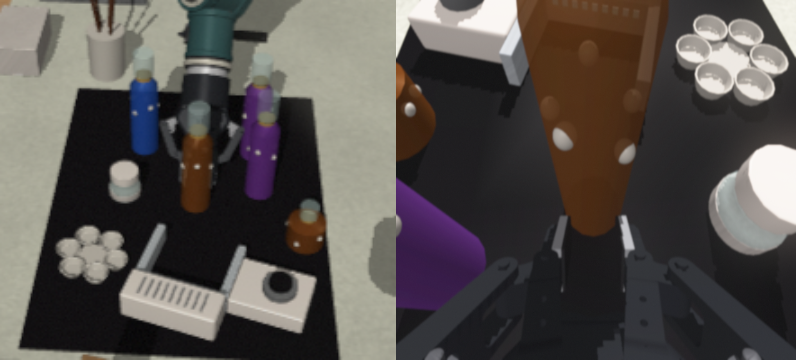

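>>> carry_out(
  moves=[
    {"x": 0.002, "y": 0, "z": 0.002, "wx": 0, "wy": 0, "wz": 0, "claw": 0.35},
    {"x": 0.005, "y": 0, "z": 0.005, "wx": 0, "wy": 0, "wz": 0, "claw": 0.35},
    {"x": 0.0085, "y": 0, "z": 0.0085, "wx": 0, "wy": 0, "wz": 0, "claw": 0.35},
    {"x": 0.012, "y": 0, "z": 0.012, "wx": 0, "wy": 0, "wz": 0, "claw": 0.35},
    {"x": 0.0155, "y": 0, "z": 0.0155, "wx": 0, "wy": 0, "wz": 0, "claw": 0.35},
    {"x": 0.019, "y": 0, "z": 0.019, "wx": 0, "wy": 0, "wz": 0, "claw": 0.35},
    {"x": 0.0225, "y": 0, "z": 0.0225, "wx": 0, "wy": 0, "wz": 0, "claw": 0.35},
    {"x": 0.026, "y": 0, "z": 0.026, "wx": 0, "wy": 0, "wz": 0, "claw": 0.35},
    {"x": 0.029, "y": 0, "z": 0.029, "wx": 0, "wy": 0, "wz": 0, "claw": 0.35},
    {"x": 0.031, "y": -0.0003, "z": 0.031, "wx": 0, "wy": 0, "wz": 0, "claw": 0.35},
  ],
)

```text
t: 6.3
tool_pos: [0.55, 0.0196, 0.0122]
eef_rot: [-3.141, -0.783, 1.51]
force: [0.7, -3.2, 1.0]
grip_width: 0.03
```

>>> carry_out(
  moves=[
    {"x": 0.002, "y": 0, "z": 0.002, "wx": 0, "wy": 0, "wz": 0, "claw": 0.35},
    {"x": 0.005, "y": 0, "z": 0.005, "wx": 0, "wy": 0, "wz": 0, "claw": 0.35},
    {"x": 0.0085, "y": 0, "z": 0.0085, "wx": 0, "wy": 0, "wz": 0, "claw": 0.35},
    {"x": 0.012, "y": 0, "z": 0.012, "wx": 0, "wy": 0, "wz": 0, "claw": 0.35},
    {"x": 0.0155, "y": 0, "z": 0.0155, "wx": 0, "wy": 0, "wz": 0, "claw": 0.35},
    {"x": 0.019, "y": 0, "z": 0.019, "wx": 0, "wy": 0, "wz": 0, "claw": 0.35},
    {"x": 0.0225, "y": 0, "z": 0.0225, "wx": 0, "wy": 0, "wz": 0, "claw": 0.35},
    {"x": 0.026, "y": 0, "z": 0.026, "wx": 0, "wy": 0, "wz": 0, "claw": 0.35},
    {"x": 0.029, "y": 0, "z": 0.029, "wx": 0, "wy": 0, "wz": 0, "claw": 0.35},
    {"x": 0.031, "y": -0.0003, "z": 0.031, "wx": 0, "wy": 0, "wz": 0, "claw": 0.35},
  ],
)

```text
t: 7.3
tool_pos: [0.5524, 0.0634, 0.012]
eef_rot: [-3.141, -0.783, 1.51]
force: [-0.0, -3.9, 2.2]
grip_width: 0.0299
```

```bash
python3 - <<'E'
from h import *
st();delta([.555,.152-.024,.013],Rt(86.6,45))
a=grab_frame('side')['image'][110:310,180:400];b=grab_frame('wrist')['image']
cv2.imwrite('pics/c5.png',np.hstack([cv2.resize(a,(396,360)),cv2.resize(b,(400,360))])[...,::-1])
E
```

```text
t 7.3 [0.5524 0.0634 0.012 ] [-3.141  -0.7833  1.5102] F [-0.  -3.9  2.2] j [ 0.64  0.9  -0.54  1.9  -0.59  0.67  0.7 ] 0.029853019077120357
shift mm [46.5 -1.3 44.9] rot deg [ 0.02  0.12 -0.05]
```

View pics/c5.png

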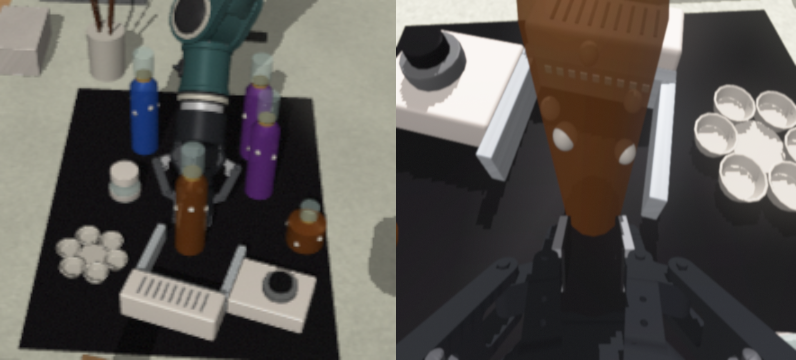

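>>> carry_out(
  moves=[
    {"x": 0.002, "y": 0, "z": 0.002, "wx": 0, "wy": 0, "wz": 0, "claw": 0.35},
    {"x": 0.005, "y": -0.0005, "z": 0.005, "wx": 0, "wy": 0, "wz": 0, "claw": 0.35},
    {"x": 0.0085, "y": -0.001, "z": 0.0085, "wx": 0, "wy": 0, "wz": 0, "claw": 0.35},
    {"x": 0.012, "y": -0.0015, "z": 0.012, "wx": 0, "wy": 0, "wz": 0, "claw": 0.35},
    {"x": 0.0155, "y": -0.002, "z": 0.0155, "wx": 0, "wy": 0, "wz": 0, "claw": 0.35},
    {"x": 0.019, "y": -0.003, "z": 0.019, "wx": 0, "wy": 0, "wz": 0, "claw": 0.35},
    {"x": 0.0225, "y": -0.004, "z": 0.0225, "wx": 0, "wy": 0, "wz": 0, "claw": 0.35},
    {"x": 0.026, "y": -0.0045, "z": 0.026, "wx": 0, "wy": 0, "wz": 0, "claw": 0.35},
    {"x": 0.029, "y": -0.005, "z": 0.029, "wx": 0, "wy": 0, "wz": 0, "claw": 0.35},
    {"x": 0.031, "y": -0.0055, "z": 0.031, "wx": 0, "wy": 0, "wz": 0, "claw": 0.35},
  ],
)

```text
t: 8.4
tool_pos: [0.5494, 0.1075, 0.012]
eef_rot: [-3.141, -0.783, 1.51]
force: [0.7, -2.4, 2.3]
grip_width: 0.0299
```

>>> carry_out(
  moves=[
    {"x": 0.001, "y": 0, "z": 0.001, "wx": 0, "wy": 0, "wz": 0, "claw": 0.35},
    {"x": 0.0025, "y": -0.0005, "z": 0.0025, "wx": 0, "wy": 0, "wz": 0, "claw": 0.35},
    {"x": 0.004, "y": -0.001, "z": 0.004, "wx": 0, "wy": 0, "wz": 0, "claw": 0.35},
    {"x": 0.0055, "y": -0.0015, "z": 0.0055, "wx": 0, "wy": 0, "wz": 0, "claw": 0.35},
    {"x": 0.007, "y": -0.002, "z": 0.007, "wx": 0, "wy": 0, "wz": 0, "claw": 0.35},
    {"x": 0.0085, "y": -0.002, "z": 0.0085, "wx": 0, "wy": 0, "wz": 0, "claw": 0.35},
  ],
)

```text
t: 9.0
tool_pos: [0.5482, 0.1192, 0.0119]
eef_rot: [-3.141, -0.783, 1.51]
force: [-0.0, -3.5, 1.7]
grip_width: 0.0303
```

```bash
python3 - <<'E'
from h import *
st();delta([.548,.1545-.024,.013],Rt(86.6,45))
a=grab_frame('side')['image'][150:290,220:374];b=grab_frame('wrist')['image']
cv2.imwrite('pics/c6.png',np.hstack([cv2.resize(a,(396,360)),cv2.resize(b,(400,360))])[...,::-1])
E
```

```text
t 9.0 [0.5482 0.1192 0.0119] [-3.1407 -0.7832  1.5098] F [-0.  -3.5  1.7] j [ 0.58  0.9  -0.59  1.94 -0.63  0.58  0.67] 0.03029327875696819
shift mm [ 8.7 -0.8  7.2] rot deg [ 0.02  0.13 -0.07]
```

View pics/c6.png

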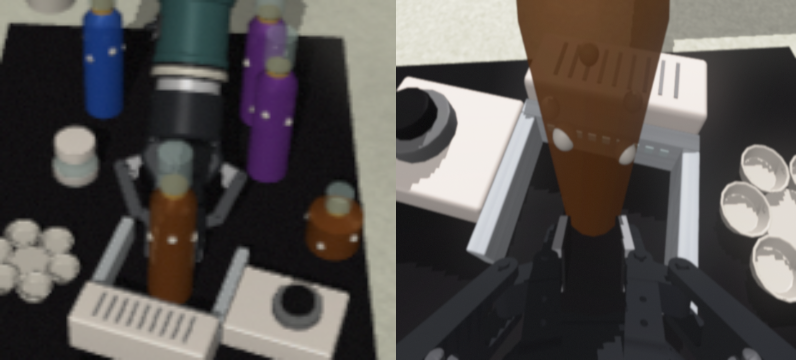

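>>> carry_out(
  moves=[
    {"x": 0.001, "y": 0, "z": 0.001, "wx": 0, "wy": 0, "wz": 0, "claw": 0.35},
    {"x": 0.002, "y": 0, "z": 0.002, "wx": 0, "wy": 0, "wz": 0, "claw": 0.35},
    {"x": 0.003, "y": 0, "z": 0.003, "wx": 0, "wy": 0, "wz": 0, "claw": 0.35},
    {"x": 0.004, "y": 0, "z": 0.004, "wx": 0, "wy": 0, "wz": 0, "claw": 0.35},
    {"x": 0.005, "y": 0, "z": 0.005, "wx": 0, "wy": 0, "wz": 0, "claw": 0.35},
  ],
)

```text
t: 9.6
tool_pos: [0.5486, 0.1262, 0.0119]
eef_rot: [-3.141, -0.783, 1.51]
force: [-0.5, -3.1, 2.3]
grip_width: 0.0298
```

>>> carry_out(
  moves=[
    {"x": 0.0005, "y": 0, "z": 0.0005, "wx": 0, "wy": 0, "wz": 0, "claw": 0.35},
    {"x": 0.001, "y": 0, "z": 0.001, "wx": 0, "wy": 0, "wz": 0, "claw": 0.35},
    {"x": 0.0015, "y": 0, "z": 0.0015, "wx": 0, "wy": 0, "wz": 0, "claw": 0.35},
  ],
)

```text
t: 9.9
tool_pos: [0.5488, 0.1282, 0.0119]
eef_rot: [-3.141, -0.783, 1.51]
force: [-0.7, -4.1, 2.4]
grip_width: 0.0301
```

>>> carry_out(
  moves=[
    {"x": 0.0005, "y": 0, "z": 0.0005, "wx": 0, "wy": 0, "wz": 0, "claw": 0.35},
    {"x": 0.001, "y": 0, "z": 0.001, "wx": 0, "wy": 0, "wz": 0, "claw": 0.35},
    {"x": 0.0015, "y": 0, "z": 0.0015, "wx": 0, "wy": 0, "wz": 0, "claw": 0.35},
  ],
)

```text
t: 10.2
tool_pos: [0.549, 0.1304, 0.0119]
eef_rot: [-3.141, -0.783, 1.51]
force: [-0.0, -3.1, 2.4]
grip_width: 0.0304
```

>>> carry_out(
  moves=[
    {"x": 0.0005, "y": 0, "z": 0.0005, "wx": 0, "wy": 0, "wz": 0, "claw": 0.35},
    {"x": 0.001, "y": 0, "z": 0.001, "wx": 0, "wy": 0, "wz": 0, "claw": 0.35},
  ],
)

```text
t: 10.4
tool_pos: [0.549, 0.1318, 0.0119]
eef_rot: [-3.141, -0.783, 1.51]
force: [-0.1, -3.7, 3.3]
grip_width: 0.0302
```

>>> carry_out(
  moves=[
    {"x": 0.0005, "y": 0, "z": 0.0005, "wx": 0, "wy": 0, "wz": 0, "claw": 0.35},
    {"x": 0.001, "y": 0, "z": 0.001, "wx": 0, "wy": 0, "wz": 0, "claw": 0.35},
  ],
)

```text
t: 10.6
tool_pos: [0.5491, 0.1332, 0.0119]
eef_rot: [-3.141, -0.783, 1.51]
force: [-0.4, -4.7, 2.6]
grip_width: 0.0301
```

>>> carry_out(
  moves=[
    {"x": 0.0005, "y": 0, "z": 0.0005, "wx": 0, "wy": 0, "wz": 0, "claw": 0.35},
    {"x": 0.001, "y": 0, "z": 0.001, "wx": 0, "wy": 0, "wz": 0, "claw": 0.35},
  ],
)

```text
t: 10.8
tool_pos: [0.5492, 0.1346, 0.0119]
eef_rot: [-3.141, -0.783, 1.51]
force: [-0.2, -3.7, 2.2]
grip_width: 0.0301
```

```bash
python3 - <<'E'
from h import *
st()
s=read_state();w=grab_frame('wrist');H=np.array(w['hand_eye']);R=Ro.from_euler('xyz',s['eef_rot']).as_matrix();T=np.eye(4);T[:3,:3]=R;T[:3,3]=s['tool_pos'];w['extrinsics']=np.linalg.inv(T@H);save(w,'w7')
a=grab_frame('top');save(a,'t7')
cv2.imwrite('pics/c7.png',np.hstack([cv2.resize(a['image'][190:290,160:270],(396,360),interpolation=cv2.INTER_CUBIC),cv2.resize(w['image'],(400,360))])[...,::-1])
E
```

```text
t 10.8 [0.5492 0.1346 0.0119] [-3.1409 -0.7832  1.5099] F [-0.2 -3.7  2.2] j [ 0.56  0.9  -0.6   1.95 -0.64  0.56  0.67] 0.030069367886173884
```

View pics/c7.png

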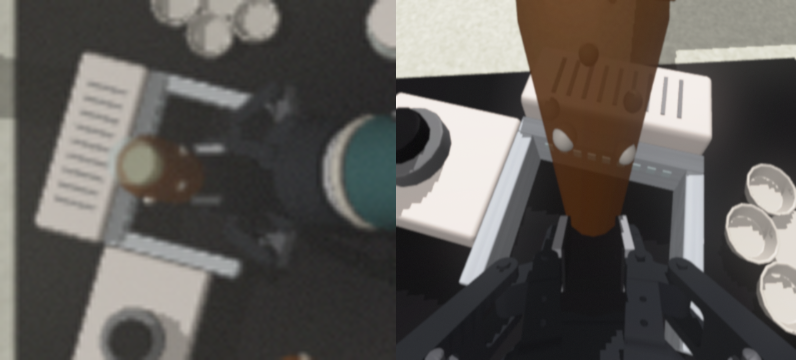

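```bash
python3 - <<'E'
from h import *
import pickle
t=pickle.load(open('fs.pkl','rb'))['top']
p=ray(t,160+(140.5)/3.6-.5,190+(164)/3.6-.5,.19);a=np.radians(73.5);D=np.array([[np.cos(a),np.sin(a)],[-np.sin(a),np.cos(a)]])
print(p, D@(p[:2]-[.5548,.1524]))
# inferred from cradle
for b in ([.5505,.1346+.0235],):print(D@(np.array(b)-[.5548,.1524]))
E
```

```text
[0.54845717 0.14864706 0.19      ] [-0.00539986  0.00501574]
[0.00424401 0.00574181]
```

>>> carry_out(
  moves=[
    {"x": 0.0005, "y": 0, "z": 0.0005, "wx": 0, "wy": 0, "wz": 0, "claw": 0.35},
    {"x": 0.001, "y": 0, "z": 0.001, "wx": 0, "wy": 0, "wz": 0, "claw": 0.35},
  ],
)

```text
t: 11.1
tool_pos: [0.5492, 0.1359, 0.0118]
eef_rot: [-3.141, -0.783, 1.51]
force: [-2.1, -5.9, 4.8]
grip_width: 0.03
```

>>> carry_out(
  moves=[
    {"x": 0.0005, "y": 0, "z": 0.0005, "wx": 0, "wy": 0, "wz": 0, "claw": 0.35},
    {"x": 0.001, "y": 0, "z": 0.001, "wx": 0, "wy": 0, "wz": 0, "claw": 0.35},
  ],
)

```text
t: 11.3
tool_pos: [0.5494, 0.1361, 0.0115]
eef_rot: [-3.141, -0.782, 1.509]
force: [-2.1, -10.5, 6.0]
grip_width: 0.0298
```

>>> carry_out(
  moves=[
    {"x": 0.0005, "y": 0, "z": 0.0005, "wx": 0, "wy": 0, "wz": 0, "claw": 0.35},
    {"x": 0.001, "y": 0, "z": 0.001, "wx": 0, "wy": 0, "wz": 0, "claw": 0.35},
  ],
)

```text
t: 11.5
tool_pos: [0.5495, 0.1364, 0.0113]
eef_rot: [-3.141, -0.781, 1.508]
force: [-4.9, -14.7, 8.7]
grip_width: 0.0298
```

>>> carry_out(
  moves=[
    {"x": -0.001, "y": 0, "z": -0.001, "wx": 0, "wy": 0, "wz": 0, "claw": 0.35},
    {"x": -0.002, "y": 0, "z": -0.002, "wx": 0, "wy": 0, "wz": 0, "claw": 0.35},
    {"x": -0.003, "y": 0, "z": -0.003, "wx": 0, "wy": 0, "wz": 0, "claw": 0.35},
    {"x": -0.005, "y": 0, "z": -0.005, "wx": 0, "wy": 0, "wz": 0, "claw": 0.35},
    {"x": -0.008, "y": 0, "z": -0.008, "wx": 0, "wy": 0, "wz": 0, "claw": 0.35},
    {"x": -0.013, "y": 0, "z": -0.013, "wx": 0, "wy": 0, "wz": 0, "claw": 0.35},
    {"x": -0.02, "y": 0, "z": -0.02, "wx": 0, "wy": 0, "wz": 0, "claw": 0.35},
    {"x": -0.03, "y": 0, "z": -0.03, "wx": 0, "wy": 0, "wz": 0, "claw": 0.35},
    {"x": -0.038, "y": 0, "z": -0.038, "wx": 0, "wy": 0, "wz": 0, "claw": 0.35},
    {"x": -0.04, "y": 0, "z": -0.04, "wx": 0, "wy": 0, "wz": 0, "claw": 0.35},
  ],
)

```text
t: 12.5
tool_pos: [0.5465, 0.0796, 0.0115]
eef_rot: [-3.141, -0.782, 1.507]
force: [1.4, 0.4, -0.8]
grip_width: 0.0297
```

>>> carry_out(
  moves=[
    {"x": 0.02, "y": 0, "z": -0.02, "wx": 0, "wy": 0, "wz": 0, "claw": 0.2},
    {"x": 0.05, "y": 0, "z": -0.05, "wx": 0, "wy": 0, "wz": 0, "claw": 0},
    {"x": 0.085, "y": 0, "z": -0.085, "wx": 0, "wy": 0, "wz": 0, "claw": 0},
    {"x": 0.12, "y": 0, "z": -0.12, "wx": 0, "wy": 0, "wz": 0, "claw": 0},
    {"x": 0.155, "y": 0, "z": -0.155, "wx": 0, "wy": 0, "wz": 0, "claw": 0},
    {"x": 0.19, "y": 0, "z": -0.19, "wx": 0, "wy": 0, "wz": 0, "claw": 0},
    {"x": 0.2, "y": 0, "z": -0.2, "wx": 0, "wy": 0, "wz": 0, "claw": 0},
  ],
)

```text
t: 13.2
tool_pos: [0.5478, 0.0836, 0.3001]
eef_rot: [3.131, -0.781, 1.519]
force: [1.6, 0.6, -0.0]
grip_width: 0.0
```

```bash
python3 - <<'E'
from h import *
st();delta([.428,.182,.20],Rt(100,0))
a=grab_frame('side');save(a,'s8');t=grab_frame('top');save(t,'t8')
cv2.imwrite('pics/c8.png',np.hstack([cv2.resize(a['image'][150:290,220:374],(396,360),interpolation=cv2.INTER_CUBIC),cv2.resize(t['image'][170:310,160:316],(401,360),interpolation=cv2.INTER_CUBIC)])[...,::-1])
E
```

```text
t 13.2 [0.5478 0.0836 0.3001] [ 3.1309 -0.7814  1.5187] F [ 1.6  0.6 -0. ] j [ 0.68  0.4  -0.61  1.84 -0.63  1.09  0.38] 2.899568470445274e-05
shift mm [  -5.2 -126.2  134.6] rot deg [  5.65 -44.51 -12.56]
```

View pics/c8.png

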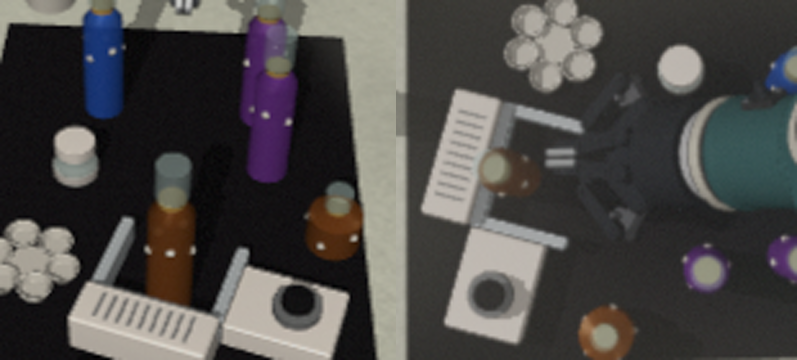

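>>> carry_out(
  moves=[
    {"x": -0.002, "y": -0.04, "z": 0.03, "wx": 1, "wy": -8, "wz": -2.2, "claw": 0},
    {"x": -0.005, "y": -0.08, "z": 0.07, "wx": 2, "wy": -16, "wz": -4.5, "claw": 0},
    {"x": -0.005, "y": -0.126, "z": 0.1, "wx": 3, "wy": -24, "wz": -6.7, "claw": 0},
    {"x": -0.005, "y": -0.126, "z": 0.135, "wx": 5.65, "wy": -44.5, "wz": -12.5, "claw": 0},
    {"x": -0.005, "y": -0.126, "z": 0.135, "wx": 5.65, "wy": -44.5, "wz": -12.5, "claw": 0},
    {"x": -0.005, "y": -0.126, "z": 0.135, "wx": 5.65, "wy": -44.5, "wz": -12.5, "claw": 0},
    {"x": -0.005, "y": -0.126, "z": 0.135, "wx": 5.65, "wy": -44.5, "wz": -12.5, "claw": 0},
    {"x": -0.005, "y": -0.126, "z": 0.135, "wx": 5.65, "wy": -44.5, "wz": -12.5, "claw": 0},
  ],
)

```text
t: 14.1
tool_pos: [0.4247, 0.182, 0.1941]
eef_rot: [-3.13, -0.005, 1.745]
force: [-1.0, -1.0, -0.5]
grip_width: -0.0004
```

```bash
python3 - <<'E'
from h import *
st();delta([.428,.182,.06],Rt(100,0))
s=read_state();w=grab_frame('wrist');H=np.array(w['hand_eye']);R=Ro.from_euler('xyz',s['eef_rot']).as_matrix();T=np.eye(4);T[:3,:3]=R;T[:3,3]=s['tool_pos'];w['extrinsics']=np.linalg.inv(T@H)
q=proj(w,[.428,.182,.036]);print('expected button px',q)
g=cv2.cvtColor(w['image'],cv2.COLOR_RGB2GRAY)
im=w['image'].copy();cv2.drawMarker(im,tuple(int(v) for v in q),(255,0,0));cv2.imwrite('pics/w9.png',im[...,::-1])
E
```

```text
t 14.1 [0.4247 0.182  0.1941] [-3.1302 -0.0054  1.7448] F [-1.  -1.  -0.5] j [ 0.02  0.26 -0.56  2.05  0.17  0.89 -0.45] -0.00036933332005928746
shift mm [ -1.3   4.8 134. ] rot deg [-0.65 -0.31 -0.03]
expected button px [280.01034405 190.5365176 ]
```

View pics/w9.png

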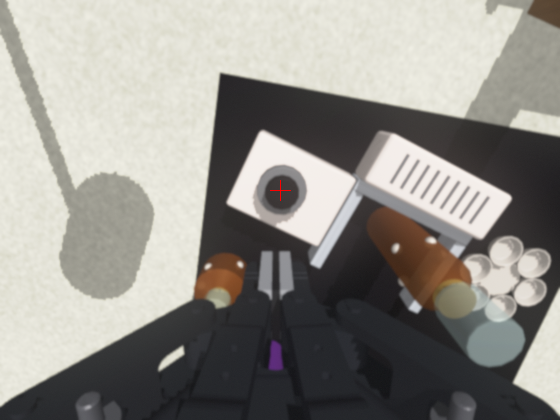

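The marker, projected from my estimate, sits on the button centre at (280,190). The bottle stands at the back wall in this view. Now I descend.

>>> carry_out(
  moves=[
    {"x": -0.001, "y": 0.004, "z": 0.03, "wx": -0.6, "wy": -0.3, "wz": 0, "claw": 0},
    {"x": -0.001, "y": 0.004, "z": 0.06, "wx": -0.6, "wy": -0.3, "wz": 0, "claw": 0},
    {"x": -0.001, "y": 0.004, "z": 0.09, "wx": -0.6, "wy": -0.3, "wz": 0, "claw": 0},
    {"x": -0.001, "y": 0.004, "z": 0.115, "wx": -0.6, "wy": -0.3, "wz": 0, "claw": 0},
    {"x": -0.001, "y": 0.004, "z": 0.135, "wx": -0.6, "wy": -0.3, "wz": 0, "claw": 0},
    {"x": -0.001, "y": 0.004, "z": 0.144, "wx": -0.6, "wy": -0.3, "wz": 0, "claw": 0},
    {"x": -0.001, "y": 0.004, "z": 0.144, "wx": -0.6, "wy": -0.3, "wz": 0, "claw": 0},
    {"x": -0.001, "y": 0.004, "z": 0.144, "wx": -0.6, "wy": -0.3, "wz": 0, "claw": 0},
  ],
)

```text
t: 14.95
tool_pos: [0.4292, 0.1813, 0.0521]
eef_rot: [3.139, 0.001, 1.742]
force: [-1.0, -0.4, 2.0]
grip_width: -0.0003
```

>>> carry_out(
  moves=[
    {"x": 0, "y": 0, "z": 0.003, "wx": 0, "wy": 0, "wz": 0, "claw": 0},
    {"x": 0, "y": 0, "z": 0.006, "wx": 0, "wy": 0, "wz": 0, "claw": 0},
    {"x": 0, "y": 0, "z": 0.008, "wx": 0, "wy": 0, "wz": 0, "claw": 0},
    {"x": 0, "y": 0, "z": 0.01, "wx": 0, "wy": 0, "wz": 0, "claw": 0},
  ],
)

```text
t: 15.35
tool_pos: [0.4301, 0.1821, 0.045]
eef_rot: [3.136, 0.004, 1.743]
force: [-13.0, -8.5, 61.1]
grip_width: 0.0002
```

>>> carry_out(
  moves=[
    {"x": 0, "y": 0, "z": 0.001, "wx": 0, "wy": 0, "wz": 0, "claw": 0},
    {"x": 0, "y": 0, "z": 0.002, "wx": 0, "wy": 0, "wz": 0, "claw": 0},
    {"x": 0, "y": 0, "z": 0.002, "wx": 0, "wy": 0, "wz": 0, "claw": 0},
  ],
)

```text
t: 15.65
tool_pos: [0.4301, 0.1821, 0.045]
eef_rot: [3.135, 0.006, 1.744]
force: [-14.2, -9.7, 64.4]
grip_width: 0.0001
```

>>> carry_out(
  moves=[
    {"x": 0, "y": 0, "z": -0.005, "wx": 0, "wy": 0, "wz": 0, "claw": 0},
    {"x": 0, "y": 0, "z": -0.007, "wx": 0, "wy": 0, "wz": 0, "claw": 0},
    {"x": 0, "y": 0, "z": -0.007, "wx": 0, "wy": 0, "wz": 0, "claw": 0},
  ],
)

```text
t: 15.95
tool_pos: [0.4298, 0.1822, 0.0475]
eef_rot: [3.136, 0.002, 1.744]
force: [0.1, -2.3, 4.1]
grip_width: 0.0001
```

>>> carry_out(
  moves=[
    {"x": 0, "y": 0, "z": -0.003, "wx": 0, "wy": 0, "wz": 0, "claw": 0},
    {"x": 0, "y": 0, "z": -0.003, "wx": 0, "wy": 0, "wz": 0, "claw": 0},
    {"x": 0, "y": 0, "z": -0.003, "wx": 0, "wy": 0, "wz": 0, "claw": 0},
  ],
)

```text
t: 16.25
tool_pos: [0.4293, 0.1826, 0.0496]
eef_rot: [3.138, 0.001, 1.744]
force: [2.2, -1.7, 2.9]
grip_width: -0.0004
```

>>> carry_out(
  moves=[
    {"x": 0, "y": 0, "z": -0.006, "wx": 0, "wy": 0, "wz": 0, "claw": 0},
    {"x": 0, "y": 0, "z": -0.006, "wx": 0, "wy": 0, "wz": 0, "claw": 0},
    {"x": 0, "y": 0, "z": -0.006, "wx": 0, "wy": 0, "wz": 0, "claw": 0},
  ],
)

```text
t: 16.55
tool_pos: [0.4282, 0.1823, 0.0555]
eef_rot: [3.14, 0.001, 1.744]
force: [-0.5, -0.0, -0.0]
grip_width: 0.0001
```

>>> carry_out(
  moves=[
    {"x": 0, "y": 0, "z": -0.03, "wx": 0, "wy": 0, "wz": 0, "claw": 0},
    {"x": 0, "y": 0, "z": -0.08, "wx": 0, "wy": 0, "wz": 0, "claw": 0},
    {"x": 0, "y": 0, "z": -0.12, "wx": 0, "wy": 0, "wz": 0, "claw": 0},
    {"x": 0, "y": 0, "z": -0.15, "wx": 0, "wy": 0, "wz": 0, "claw": 0},
    {"x": 0, "y": 0, "z": -0.15, "wx": 0, "wy": 0, "wz": 0, "claw": 0},
  ],
)

```text
t: 17.05
tool_pos: [0.4303, 0.1835, 0.2093]
eef_rot: [3.131, 0.001, 1.744]
force: [-0.8, 0.3, -0.5]
grip_width: -0.0002
```

```bash
python3 - <<'E'
from h import *
st()
n=grab_frame('side');o=cv2.imread('pics/s8.png')[...,::-1]
def am(im):
    h=cv2.cvtColor(np.ascontiguousarray(im),cv2.COLOR_RGB2HSV)
    m=((h[...,0]>4)&(h[...,0]<14)&(h[...,1]>150)&(h[...,2]>50)).astype(np.uint8)
    k,l,s,c=cv2.connectedComponentsWithStats(m)
    return [(s[i].tolist(),c[i].round(1)) for i in range(1,k) if s[i,4]>100 and 200<c[i,0]<380 and 140<c[i,1]<320]
print(am(o));print(am(n['image']))
E
```

```text
t 17.05 [0.4303 0.1835 0.2093] [3.1315e+00 6.0000e-04 1.7437e+00] F [-0.8  0.3 -0.5] j [ 0.04  0.24 -0.58  2.03  0.17  0.9  -0.46] -0.0001514075645869242
[([340, 227, 21, 24, 331], array([349.4, 239.6])), ([277, 229, 18, 39, 541], array([285.5, 248.5]))]
[([340, 227, 21, 24, 339], array([349.3, 239.6])), ([277, 229, 18, 39, 546], array([285.5, 248.5]))]
```

The bottle and the squat bottle have not moved since the push, so I hand in.

```bash
python3 -c "
from rig import finish_job
print(finish_job())"
```

```text
the job is handed in; nothing more can be done
None
```

I pushed the amber bottle standing into the dock and then pressed the button fully down and let go. I handed the job in at about 17 s; no verdict was reported.

- **Push:** I used two partly open fingertips, tilted 45°, touching the bottle about 20 mm above the desk. Sliding took about 2–5 N. At the back wall the force rose to about 16 N horizontally, along the wall's normal.
- **Bottle position:** The last pictures showed it upright at the back wall. The side view was identical before and after the button press. Shortly before contact, my two estimates of its position disagreed: −5 mm from the top camera and +4 mm from the finger geometry. I relied on the wall-contact force instead.
- **Button:** The force followed the spring: 2 N at first touch, about 4 N part way down, then a hard stop at about 61–64 N, roughly 6 mm down. That is much firmer than needed, but under the 120 N wrist limit. After release the force returned to zero, which indicates the button is up; I did not view a picture to confirm it.
- **Bystanders:** The squat bottle measured unmoved across the button press. The paint pot, palette and look-alikes looked undisturbed in the pictures. I did not measure the brush jar, carton or brush at the end.

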